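# Clip the sample tube into the tube mixer

### The job

Clip the long sample tube into the tube mixer: bring it from the loading shelf over into the mouth of the spring clip beside it and push it down past the sprung jaw, until it lies fully home on the clip's floor with the jaw closed back over it. Leave the tube rack, the jar and the pipette where they are.

Things in the scene. Friction and masses are not known exactly. Their poses are not given: they have to be found in the camera images.
- mixer: Tube mixer fixed to the desk: grey housing 175 x 130 mm (x -105 to +70 mm in its frame), 30 mm high, with a white platform, 84 mm wide (y -42 to +42), whose top 50 mm above the desk is the clip's floor. Origin on the desk under the axis of a seated tube; z up; y along the tube; x points from the loading shelf across the clip to the jaw.
- shelf_edge (a point): Middle of the rounded inner edge of the loading shelf: mixer x = -15 mm, its top 67.5 mm above the desk. Below it is the clip's fixed wall (face at x = -13 mm). The shelf (x = -75 to -15 mm) rises 4 degrees towards this edge. This point lies on the edge's top.
- shelf_lip (a point): Middle of the top of the 5 mm high lip along the shelf's outer end, 69 mm above the desk at mixer x = -71 mm; it stops the tube from rolling off. Nothing stands behind it.
- clip_mouth (a point): Where the tube's axis lies when it has rolled over the edge and rests, not yet pressed in, between edge and jaw: mixer x = -3 mm, 74 mm above the desk.
- clip_seat (a point): Where the tube's axis lies when fully home, mid-way along the clip: mixer x = 0, 62.5 mm above the desk (tube top then at 75 mm). Axes as the mixer's. Pressing the tube from the mouth to here takes about 10 N.
- jaw (a joint): Aluminium sprung jaw on the far (+x) side of the clip, hinged along y at its foot. 0 = closed, against its stop; grows to 0.7 rad as it swings away in +x; a spring shuts it; it opens about 0.1 rad to let the tube pass. Two arms, each 17 mm wide, at y = 25 to 42 and -42 to -25 mm, leave a 50 mm gap for whatever presses the tube.
- jaw_nose (a point): Centre line of the jaw's rounded nose (3 mm radius), mid-way between its two arms; when closed 73 mm above the desk at mixer x = 12 mm. The arms flare outwards above it, to 90 mm above the desk at x = 22 mm.
- tube: Amber sample tube, paper label, 25 mm diameter, glass 130 mm long, plus an orange cap (29 mm diameter, 28 mm long) on its +y end; 70 g. Origin on the axis, middle of the glass; y along the axis to the cap. Starts on the shelf against the lip: mixer x = -61 mm, axis 77 mm above the desk, parallel to mixer y, middle within 8 mm of the mixer's; the cap hangs free past the shelf.
- tube_rack: Bystander: white foam rack 100 x 150 mm with small capped tubes, 93 mm high in all, loose. Origin under its centre.
- jar: Bystander: closed jar, 64 mm diameter, 85 mm high, loose. Origin under its centre.
- pipette: Bystander: pipette lying flat, 265 mm long (along its y, from -120 to +144 mm), 25 mm high, loose. Origin under the middle of it.
Not all that is in view belongs to the job. There is more than one size of the tube; the job needs the middle-sized.

How it is judged (in metres and radians):
At the end, for the whole second after the job is handed in: The tube lies in the clip: its middle within 3 mm in height, 4 mm across and 20 mm along of the clip seat, parallel to it within 0.06 rad, at rest, and the jaw closed over it (below 0.06 rad) (z of tube in the frame of clip_seat between -0.003 and 0.003 m and x of tube in the frame of clip_seat between -0.004 and 0.004 m and y of tube in the frame of clip_seat between -0.02 and 0.02 m and angle between the y axis of tube and the y axis of clip_seat, either way round below 0.06 rad and value of joint jaw below 0.06 rad and linear speed of tube below 0.02 m/s); the robot touches nothing.
It fails at once if the tube rack was knocked over or shifted by more than 30 mm (distance of tube_rack from where it was at the start of the episode above 0.03 m or angle between tube_rack's own z axis and vertical above 0.35 rad).
It fails at once if the jar was knocked over or shifted by more than 30 mm (distance of jar from where it was at the start of the episode above 0.03 m or angle between jar's own z axis and vertical above 0.35 rad).
It fails at once if the pipette was shifted by more than 30 mm (distance of pipette from where it was at the start of the episode above 0.03 m).
It also fails if it takes over 35 s, if anything falls off the work surface, if the arm or the gripper's body presses on something with over 40 N, if the wrist force passes 120 N, or if a joint passes its speed limit or range.

### The arm

A 6-joint arm with a two-finger parallel gripper is mounted at the origin on the work surface. World frame = base frame: x ahead of the robot, y to its left, z up, the work surface at z = 0. Lengths are in mm, angles in rad, forces in N, time in s.
With the tool pointing down it reaches from about 350 to 875 mm from the base axis. Payload 4.2 kg.
Tool frame: the origin (TCP) lies at the very end of the fingers, on their centre line; the grasp point (between the pads) lies 19 mm behind it; z points along the fingers, y is the line along which they close (so a half turn about z gives the same grasp; the last joint's range is limited). The gripper opens to 85 mm and grips with 20 to 120 N. Pads are 22 mm wide; open, the fingers measure 114 mm over their backs; the gripper's body (76 mm by 85 mm) begins 54 mm behind the grasp point. The pads swing forward as they close: fully open they stand 13 mm farther back than shut.
Start: joints at [1.595, 0.385, 0.008, 0, -1.194, -0.259], TCP at [145.374, 607.837, 231.312] pointing down, gripper open.
Joint ranges: [-3.14, 3.14], [-1.21, 2.06], [-1.07, 1.41], [-3.16, 2.05], [-2.99, -0.16], [-3.1, 3.1]. Speed limits (rad/s): [2.79, 2.79, 3.14, 3.14, 3.14, 3.14].

### API

Orientations are given as a unit quaternion [x, y, z, w].
In Python, from bench import read_state, get_image, get_calibration, job_done gives the robot as it stands.
- The arm moves only by the shell command python3 -m creep 'ROWS'. ROWS is a JSON object of lists of equal length, an entry for each row: "translation": the shift along the world's x, y, z in cm, a list of three; "delta_rot": the turn, a rotation vector about the world's x, y, z in degrees, a list of three; "hand": the finger opening in cm, from 0 to 8.54. A call has 1 to 8 rows; each row is the pose to reach, as a shift and turn from the pose commanded when the call began; what a row does not reach only later rows make up. A row lasts 1/8 s, in which the tool goes at most 62.5 mm and 10.7 degrees, less where a joint would pass 70% of its speed; a pose out of reach is approached as far as the arm can. A call with a gripper value outside its range is refused whole. The fingers move at their own pace and stop on an object; the grip force is fixed at half the most. Time passes only in rows, so rows that repeat a pose let the fingers close. It gives the time, the measured TCP pose, the force, the opening and the grip force at its end, in the units of the state.
- read_state(): the state, without advancing time (a new reading comes with each control period).
- get_image(name): name is "scene" or "side" or "wrist"; returns (picture, depth): 420x560x3 uint8, red, green, blue; 420x560 float32, mm along the optical axis (not along the pixel's ray), 0 where there is no reading.
- get_calibration(name): a dict with "intrinsics" (3x3 intrinsics, pixels), "dist" ([k1, k2, p1, p2, k3] as OpenCV has them; the pictures are not rectified), "xyz" and "attitude" of the camera in the world. Camera axes: x right, y down, z forward; pixel columns grow to the right and rows downward; lengths in mm; the calibration is good to about 2 mm. A picture is of the moment at which its call begins: read the wrist's pose just before it. get_calibration takes no time and is no camera call; for the wrist camera it gives the pose at the moment of the call.
- job_done(): hands the job in; it is judged then, once.
The state is a dict: "clock": time; "joints": joint angles; "joint_vel": joint speeds; "joint_efforts": joint torques, N m; "position": TCP position; "ee_rot": TCP orientation; "contact_force": force on the tool from outside, world axes, zero at the start; "wrist_torque": the same for the moment, N m; "gripper_width": finger opening in mm; "grasp_force": force on a finger pad.
Only numpy, scipy, OpenCV 4.12 (cv2) and the standard library are available. Lean on these libraries where they do the work, as an engineer would, in place of code of your own. Each camera call takes 0.05 s, during which the arm holds its last target. There are 200 camera calls.

## Working session

There is one attempt and no reset: what is moved stays moved. The work goes in short steps, Python scripts to look and compute and a shell command to move; the robot and the scene stay as the last step left them, time stands still between calls to the robot, and variables do not carry over. Pictures are saved under pics/ and viewed, at most 10 in all, crops included, and the job is handed in when it is done.

```bash
ls; mkdir -p pics; cat > h.py <<'E'
import numpy as np,cv2
from bench import *
from scipy.spatial.transform import Rotation as R
def shot(n,f):
    c=get_calibration(n); im,d=get_image(n)
    cv2.imwrite(f'pics/{f}.png',im[:,:,::-1]); np.savez(f'pics/{f}.npz',im=im,d=d,K=c['intrinsics'],dist=c['dist'],t=c['xyz'],q=c['attitude'])
    return im,d,c
def load(f): return np.load(f'pics/{f}.npz')
def cloud(z):
    K=np.array(z['K']);d=z['d'];h,w=d.shape
    u,v=np.meshgrid(np.arange(w),np.arange(h))
    p=cv2.undistortPoints(np.stack([u,v],-1).reshape(-1,1,2).astype(np.float64),K,np.array(z['dist']))[:,0]
    P=np.c_[p,np.ones(len(p))]*d.reshape(-1,1)
    return (R.from_quat(z['q']).apply(P)+z['t']).reshape(h,w,3)
E
python3 - <<'E'
from h import *
a=shot('scene','s0')[0];b=shot('side','d0')[0]
print(read_state())
for n in('scene','side','wrist'):print(get_calibration(n))
E
```

```text
pics
{'clock': 0.1, 'joints': array([ 1.59462500e+00,  3.85512689e-01,  6.79554156e-03, -4.61124338e-04,
       -1.19399196e+00, -2.58636736e-01]), 'joint_vel': array([ 0.00012261, -0.0010295 ,  0.00353782,  0.00354389,  0.00027222,
       -0.00032996]), 'joint_efforts': array([ 6.23698998e-04, -3.93317020e+01,  1.88930118e+01,  4.19797495e+00,
       -2.59114575e-03,  1.61173496e-06]), 'position': array([145.24213473, 607.36923328, 230.32008481]), 'ee_rot': array([ 9.93105618e-01, -1.17218904e-01, -7.75473231e-05,  9.77032699e-04]), 'contact_force': array([-0.78463706, -0.19108592,  0.60356545]), 'wrist_torque': array([-0.04323809,  0.01399885, -0.04528888]), 'grasp_force': 0.0, 'gripper_width': 85.39174495351611}
{'intrinsics': array([[401.95224609,   0.        , 281.01467469],
       [  0.        , 401.95224609, 209.59498206],
       [  0.        ,   0.        ,   1.        ]]), 'dist': array([-0.01152268,  0.        ,  0.        ,  0.        ,  0.        ]), 'xyz': array([1067.54704149, -165.45386356,  677.81192446]), 'attitude': array([ 0.78953248,  0.48822687, -0.19796912, -0.31477168])}
{'intrinsics': array([[460.74542389,   0.        , 283.1592942 ],
       [  0.        , 460.74542389, 207.52989428],
       [  0.        ,   0.        ,   1.        ]]), 'dist': array([-0.05389892,  0.        ,  0.        ,  0.        ,  0.        ]), 'xyz': array([ 212.2903607 , -592.42626061,  736.59750548]), 'attitude': array([ 0.88808913, -0.21634315,  0.08749205, -0.39602839])}
{'intrinsics': array([[362.71732608,   0.        , 278.30253417],
       [  0.        , 362.71732608, 207.24329419],
       [  0.        ,   0.        ,   1.        ]]), 'dist': array([-0.06019359,  0.        ,  0.        ,  0.        ,  0.        ]), 'xyz': array([228.03757262, 587.67192037, 372.36484398]), 'attitude': array([-0.61100252,  0.77404721,  0.12955107, -0.10365018])}
```

View pics/s0.png

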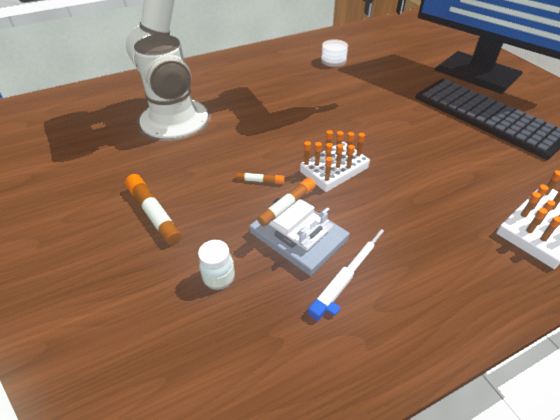

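View pics/d0.png

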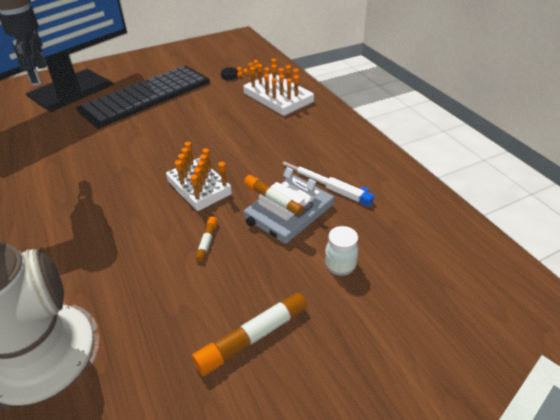

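The scene view shows the candidates for the tube:
- Large tube on the desk at scene (152,208).
- Small tube on the desk at scene (260,179).
- Tube on the mixer's shelf at scene (288,202) and side (275,195).
- Upright tubes in the racks at scene (335,155) and (540,215).

I choose the tube on the shelf, because it is the middle-sized one and already lies on the mixer.

```bash
python3 - <<'E'
from h import *
z=load('s0');P=cloud(z);hsv=cv2.cvtColor(z['im'],cv2.COLOR_RGB2HSV)
for n,(u,v) in dict(tube=(288,202),jar=(216,262),rack=(335,165),pip=(340,285),mix=(290,240),small=(260,179)).items(): print(n,P[v,u].round())
for f in('s0','d0'):
    z=load(f);P=cloud(z);hsv=cv2.cvtColor(z['im'],cv2.COLOR_RGB2HSV)
    c0=cloud(load('s0'))[202,288]
    near=np.linalg.norm((P-c0)[...,:2],axis=2)<140
    # housing top z~30 grey
    hm=near&(abs(P[...,2]-30)<4)
    n,l,st,ce=cv2.connectedComponentsWithStats(hm.astype(np.uint8))
    k=1+st[1:,4].argmax();q=P[l==k]
    print(f,'housing',st[k,4],cv2.minAreaRect(q[:,:2].astype(np.float32)),q[:,2].mean())
    # orange/amber
    om=near&(hsv[...,0]<16)&(hsv[...,1]>215)&(hsv[...,2]>130)&(P[...,2]>60)&(P[...,2]<95)
    n,l,st,ce=cv2.connectedComponentsWithStats(om.astype(np.uint8))
    for k in range(1,n):
        if st[k,4]>25: q=P[l==k];print(' orange',st[k],q.mean(0).round(1),q.min(0).round(),q.max(0).round())
z=load('s0');c=z['im'][150:280,220:380]
cv2.imwrite('pics/crop.png',cv2.resize(c[:,:,::-1],None,fx=5,fy=4.6))
E
```

```text
tube [545. 107.  84.]
jar [623. -80.  84.]
rack [438. 293.  33.]
pip [734. 123.  20.]
mix [607.  80.  40.]
small [382. 113.  14.]
s0 housing 1481 ((578.8543090820312, 115.53123474121094), (174.2366943359375, 130.14515686035156), 22.03078269958496) 28.97764312977921
d0 housing 1295 ((570.3057250976562, 113.02047729492188), (190.02052307128906, 131.7103729248047), 21.41791343688965) 30.118967223387873
 orange [244 175  15  15  95] [502.3 164.7  84.5] [492. 148.  72.] [520. 184.  93.]
```

View pics/crop.png

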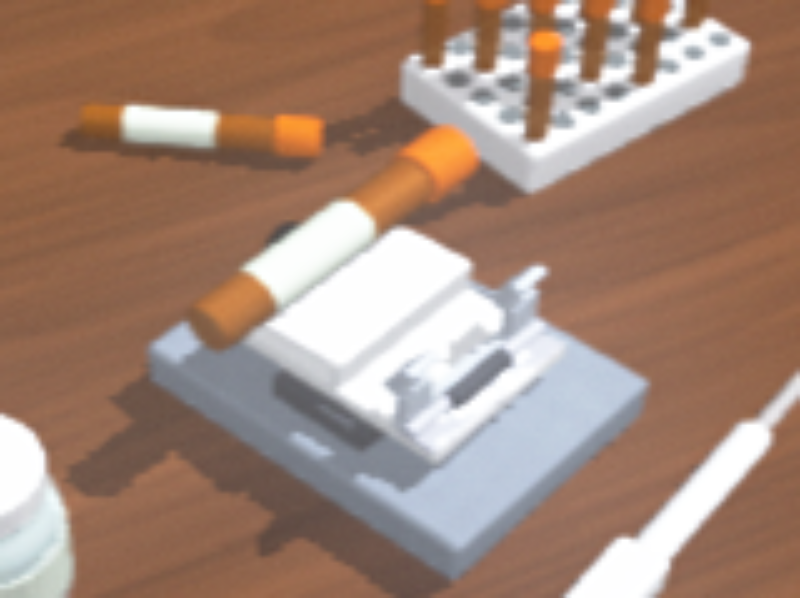

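The crop shows the chosen tube: amber glass with a paper label on the outer end of the white shelf, orange cap towards the rack, and the jaw on the far side. I'll move above it for a wrist view.

```bash
python3 -m creep '{"translation":[[3.9,-4.7,0.2],[7.8,-9.4,0.5],[11.7,-14.1,1],[15.6,-18.8,1.5],[19.5,-23.5,2],[23.4,-28.2,2],[27.3,-32.9,2],[31.2,-37.6,2]],"delta_rot":[[0,0,-6.8],[0,0,-13.6],[0,0,-20.4],[0,0,-27.2],[0,0,-34],[0,0,-40.8],[0,0,-47.6],[0,0,-54.4]],"hand":[8.5,8.5,8.5,8.5,8.5,8.5,8.5,8.5]}'
python3 -m creep '{"translation":[[3.5,-4,0],[7,-8,0],[9,-10.5,0],[9,-10.5,0],[9,-10.5,0]],"delta_rot":[[0,0,0],[0,0,0],[0,0,0],[0,0,0],[0,0,0]],"hand":[8.5,8.5,8.5,8.5,8.5]}'
python3 - <<'E'
from h import *
shot('wrist','w1');s=read_state();print(s['position'],s['ee_rot'],s['joints'],s['clock'],s['contact_force'])
E
```

```text
clock: 1.1
position: [458.1, 230.1, 251.2]
ee_rot: [0.829, -0.56, -0.0, 0.0]
contact_force: [0.3, 1.7, -0.1]
gripper_width: 85.0
grasp_force: 0.0
clock: 1.72
position: [546.9, 127.0, 250.9]
ee_rot: [0.83, -0.558, -0.0, 0.0]
contact_force: [-0.1, 0.6, -1.3]
gripper_width: 84.9
grasp_force: 0.0
[546.78447344 127.38849986 251.14219254] [ 8.29973481e-01 -5.57802783e-01 -2.27860761e-04  1.56554308e-04] [ 5.17367917e-01  2.63186097e-01 -1.18624375e-01 -2.89309525e-04
 -1.18946920e+00 -1.29936117e-01] 1.775 [0.23296938 0.29304528 0.59312354]
```

View pics/w1.png

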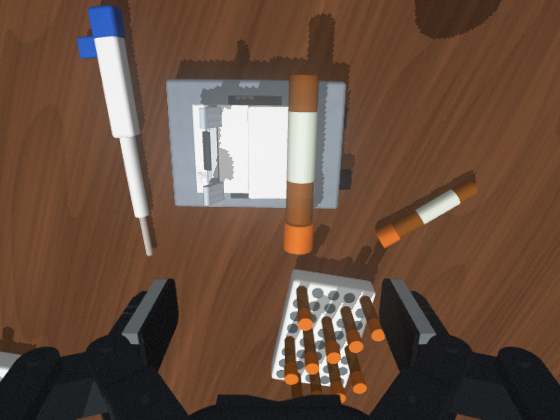

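The wrist view shows the tube vertical in the picture at columns 290–318. Its glass bottom is at row 75, the cap ends at row 252, and the label spans rows 112–183. The jaw arms are at (207,117) and (212,190), and the housing corners are about (168,80), (345,82), (175,206) and (337,208).

```bash
python3 - <<'E'
from h import *
z=load('w1');P=cloud(z);im=z['im'];hsv=cv2.cvtColor(im,cv2.COLOR_RGB2HSV)
roi=np.zeros(im.shape[:2],bool);roi[60:262,160:352]=True
Z=P[...,2]
hm=roi&(Z>22)&(Z<36);q=P[hm]
r=cv2.minAreaRect(np.float32(P[roi&(Z>24)&(Z<34)&(hsv[...,1]<90)][:,:2]));print('housing',r,np.median(q[:,2]))
tm=roi&(Z>66)&(Z<96);tm[:,:280]=0;tm[:,330:]=0
q=P[tm];print('tube top',np.percentile(q[:,2],[50,95,99]),tm.sum())
rr=cv2.minAreaRect(np.float32(q[:,:2]));print('tube rect',rr)
g=P[tm&(np.arange(420)[:,None]<220)];v=cv2.fitLine(np.float32(g[:,:2]),cv2.DIST_L2,0,.01,.01).ravel();print('glass line',v,np.degrees(np.arctan2(v[1],v[0])))
cap=P[tm&(np.arange(420)[:,None]>224)];print('cap',cap.mean(0))
# mixer frame from housing
for th in [np.radians(r[2]),np.arctan2(v[1],v[0])+np.pi/2,np.arctan2(v[1],v[0])-np.pi/2]:
    if abs(np.cos(th))<.6: th+=np.pi/2
    ex=np.array([np.cos(th),np.sin(th)]);
    if ex[0]<0: ex=-ex
    ey=np.array([-ex[1],ex[0]]);O=np.array(r[0])+17.5*ex
    M=lambda p:np.c_[(p[:,:2]-O)@ex,(p[:,:2]-O)@ey,p[:,2]]
    a=M(q);print('th',np.degrees(np.arctan2(ex[1],ex[0])),'O',O,'tube x rng',np.percentile(a[:,0],[1,50,99]),'y',a[:,1].min(),a[:,1].max())
    top=a[a[:,2]>85];print('ridge x',top[:,0].mean())
    j=roi.copy();j[:,280:]=0
    b=M(P[j&(Z>70)]);print('jaw',len(b),b.min(0),b.max(0),b.mean(0))
    f=M(P[j&(Z>58)&(Z<70)]);print('shelf x',np.percentile(f[:,0],[1,50,99]),f[:,1].min(),f[:,1].max())
    b=M(P[j&(Z>44)&(Z<54)]);print('floor',b[:,1].min(),b[:,1].max(),np.percentile(b[:,0],[1,99]),np.median(b[:,2]))
E
```

```text
housing ((571.7396240234375, 112.27888488769531), (187.62205505371094, 130.8970489501953), 21.333162307739258) 29.294064411787076
tube top [87.15651004 90.00742567 90.88272943] 5219
tube rect ((535.7489624023438, 108.69523620605469), (31.623769760131836, 157.8872528076172), 22.232431411743164)
glass line [ 3.6131230e-01 -9.3244487e-01  5.4145575e+02  8.9264687e+01] -68.81918
cap [510.83664975 167.81113006  87.57221263]
th 21.333162307739258 O [588.04053846 118.64521732] tube x rng [-67.22073169 -53.94407609 -40.53301507] y -69.36577187335423 88.84774417491859
ridge x -54.828203617979106
jaw 1025 [-33.56850279 -62.22343339  70.80517915] [ 31.47677696  42.33890458 392.89233055] [ 16.8243744   -9.11467096 116.55074041]
shelf x [-35.69167586 -20.99184103  23.74394847] -42.45586399616284 42.48136323498003
floor -42.510474832566636 42.0997326754499 [-15.88623764  44.9528442 ] 49.46958001303199
th 21.18081 O [588.05740929 118.60185051] tube x rng [-67.21708616 -53.97073395 -40.74895206] y -69.48649176144444 88.77844762335972
ridge x -54.845154831590996
jaw 1025 [-33.40299425 -62.26594068  70.80517915] [ 31.55884062  42.44932167 392.89233055] [ 16.84848905  -9.02336995 116.55074041]
shelf x [-35.72690073 -21.07481384  23.76170631] -42.339439576278366 42.43667375696096
floor -42.38736446588403 42.260896796462006 [-15.77385717  44.96661479] 49.46958001303199
th 21.180807 O [588.05740929 118.60184908] tube x rng [-67.21708154 -53.97073306 -40.74895699] y -69.48649341897173 88.77844244789618
ridge x -54.84515307030749
jaw 1025 [-33.40298747 -62.26594012  70.80517915] [ 31.55884269  42.44932363 392.89233055] [ 16.84848978  -9.02336692 116.55074041]
shelf x [-35.72690016 -21.07481541  23.76170604] -42.33943467867156 42.43667085517521
floor -42.387359357101296 42.260900354438526 [-15.77385262  44.96661386] 49.46958001303199
```

```bash
python3 -m creep '{"translation":[[-0.6,-1.7,-4],[-1.02,-2.82,-9],[-1.02,-2.82,-14],[-1.02,-2.82,-17],[-1.02,-2.82,-17.9],[-1.02,-2.82,-17.9],[-1.02,-2.82,-17.9]],"delta_rot":[[0,0,-1],[0,0,-1],[0,0,-1],[0,0,-1],[0,0,-1],[0,0,-1],[0,0,-1]],"hand":[8.5,8.5,8.5,8.5,8.5,8.5,8.5]}'
python3 -m creep '{"translation":[[0,0,0],[0,0,0],[0,0,0],[0,0,0],[0,0,0],[0,0,0],[0,0,0],[0,0,0]],"delta_rot":[[0,0,0],[0,0,0],[0,0,0],[0,0,0],[0,0,0],[0,0,0],[0,0,0],[0,0,0]],"hand":[4,3.2,2.2,2.2,2.2,2.2,2.2,2.2]}'
```

```text
clock: 2.65
position: [538.2, 99.4, 73.9]
ee_rot: [0.825, -0.565, 0.001, -0.001]
contact_force: [-0.6, -0.5, 1.2]
gripper_width: 84.8
grasp_force: 0.0
clock: 3.65
position: [537.3, 98.6, 72.8]
ee_rot: [0.825, -0.565, 0.0, -0.0]
contact_force: [-1.3, 0.2, 5.9]
gripper_width: 23.1
grasp_force: 48.1
```

```bash
python3 -m creep '{"translation":[[0,0,0],[0,0,0],[0,0,-0.2],[0,0,-0.3],[0,0,-0.3]],"delta_rot":[[0,0,0],[0,0,0],[0,0,0],[0,0,0],[0,0,0]],"hand":[3.2,3.2,3.2,3.2,3.2]}'
python3 -m creep '{"translation":[[0,0,0],[0,0,0],[0,0,0],[0,0,0],[0,0,0]],"delta_rot":[[0,0,0],[0,0,0],[0,0,0],[0,0,0],[0,0,0]],"hand":[2.2,2.0,2.0,2.0,2.0]}'
python3 - <<'E'
from h import *
shot('wrist','w2');shot('side','d2')
E
```

```text
clock: 4.28
position: [537.1, 98.6, 69.1]
ee_rot: [0.825, -0.565, -0.0, 0.0]
contact_force: [-0.2, 0.0, -1.1]
gripper_width: 31.8
grasp_force: 0.0
clock: 4.9
position: [537.3, 98.7, 69.5]
ee_rot: [0.825, -0.565, 0.0, -0.0]
contact_force: [-1.0, 0.2, 2.9]
gripper_width: 22.8
grasp_force: 58.8
```

View pics/w2.png

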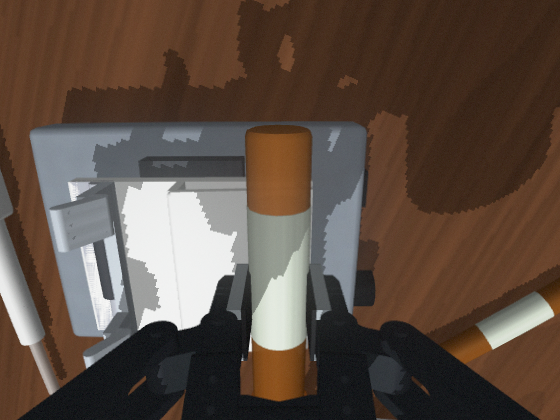

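```bash
python3 -m creep '{"translation":[[0,0,0.7],[0,0,1.7],[0,0,2.5],[1.3,0.5,3],[2.9,1.1,3],[4.4,1.7,3],[5.4,2.1,3],[5.4,2.1,3]],"delta_rot":[[0,0,0],[0,0,0],[0,0,0],[0,0,0],[0,0,0],[0,0,0],[0,0,0],[0,0,0]],"hand":[2,2,2,2,2,2,2,2]}'
python3 -m creep '{"translation":[[0,0,-0.5],[0,0,-1.2],[0,0,-1.8],[0,0,-2.3],[0,0,-2.7],[0,0,-2.9],[0,0,-2.9]],"delta_rot":[[0,0,0],[0,0,0],[0,0,0],[0,0,0],[0,0,0],[0,0,0],[0,0,0]],"hand":[2,2,2,2,2,2,2]}'
python3 - <<'E'
from h import *
shot('wrist','w3')
a=cv2.imread('pics/w3.png');shot('side','d3');b=cv2.imread('pics/d3.png')[140:260,210:370]
cv2.imwrite('pics/c3.png',np.hstack([cv2.resize(a,(400,300)),cv2.resize(b,(400,300))]))
E
```

```text
clock: 6.0
position: [591.5, 119.8, 99.3]
ee_rot: [0.825, -0.565, -0.0, -0.0]
contact_force: [0.3, 0.2, -0.7]
gripper_width: 22.8
grasp_force: 58.9
clock: 6.88
position: [591.2, 119.6, 70.2]
ee_rot: [0.825, -0.565, -0.0, 0.0]
contact_force: [-0.6, 0.7, -1.3]
gripper_width: 22.7
grasp_force: 59.0
```

View pics/c3.png

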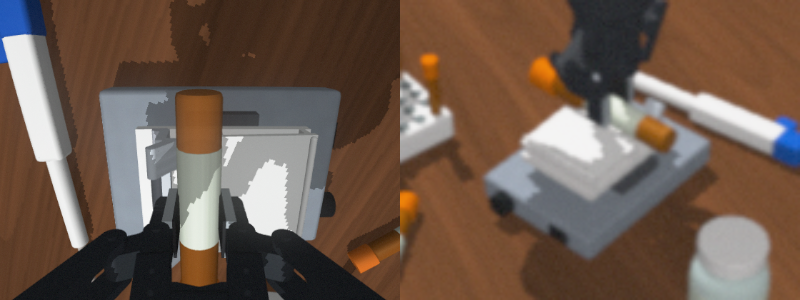

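The tube is held above the clip mouth between the shelf edge and the jaw, parallel to the clip. Next I lower to contact and release.

```bash
python3 -m creep '{"translation":[[0,0,-0.1],[0,0,-0.2],[0,0,-0.3],[0,0,-0.3]],"delta_rot":[[0,0,0],[0,0,0],[0,0,0],[0,0,0]],"hand":[2,2,2,2]}'
python3 -m creep '{"translation":[[0,0,0],[0,0,0],[0,0,0.1],[0,0,1],[0,0,2],[0,0,3.5],[0,0,5]],"delta_rot":[[0,0,0],[0,0,0],[0,0,0],[0,0,0],[0,0,0],[0,0,0],[0,0,0]],"hand":[3,4,5,5,5,5,5]}'
python3 - <<'E'
from h import *
shot('wrist','w4')
z=load('w4');P=cloud(z);O=np.array([593.9,120.9]);ex=np.array([.932,.362]);ey=np.array([-.362,.932])
x=(P[...,:2]-O)@ex;y=(P[...,:2]-O)@ey
for a,b in((-60,-45),(-45,-30),(-30,-15)):
    m=(abs(x)<25)&(y>a)&(y<b)&(P[...,2]>60)&(P[...,2]<100);q=P[m]
    hsv=cv2.cvtColor(z['im'],cv2.COLOR_RGB2HSV)
    t=m&(P[...,2]>83);print(a,q[:,2].max() if len(q) else 0,x[t].mean(),np.percentile(P[t][:,2],90))
E
```

```text
clock: 7.48
position: [590.8, 119.5, 67.7]
ee_rot: [0.825, -0.565, -0.0, 0.0]
contact_force: [-2.7, -1.7, 4.4]
gripper_width: 22.7
grasp_force: 61.3
clock: 8.35
position: [591.5, 119.7, 118.9]
ee_rot: [0.825, -0.565, 0.0, -0.0]
contact_force: [0.2, -0.1, 1.0]
gripper_width: 49.8
grasp_force: 0.0
-60 87.39734412492504 -3.2108502920094555 86.00986203084736
-45 90.5718487844488 4.8130835179589875 88.72407302695483
-30 90.64498495013436 0.6627703852116857 87.58840043725104
```

View pics/w4.png

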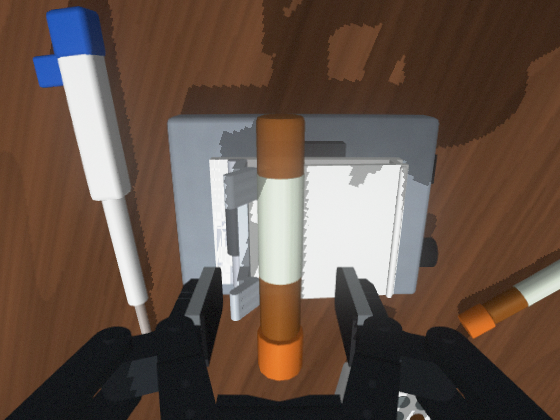

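The tube rests in the mouth at mixer x ≈ -3 mm, with its top at about 86–87 mm. Next I close the fingers and press.

```bash
python3 -m creep '{"translation":[[0.1,0.04,0],[0.1,0.04,0],[0.1,0.04,0],[0.1,0.04,0],[0.1,0.04,-1],[0.1,0.04,-2],[0.1,0.04,-2.6],[0.1,0.04,-2.6]],"delta_rot":[[0,0,0],[0,0,0],[0,0,0],[0,0,0],[0,0,0],[0,0,0],[0,0,0],[0,0,0]],"hand":[2.5,0,0,0,0,0,0,0]}'
python3 -m creep '{"translation":[[0,0,-0.3],[0,0,-0.6],[0.05,0.02,-0.8],[0.1,0.04,-1.0],[0.15,0.06,-1.2],[0.2,0.08,-1.4],[0.2,0.08,-1.55],[0.2,0.08,-1.6]],"delta_rot":[[0,0,0],[0,0,0],[0,0,0],[0,0,0],[0,0,0],[0,0,0],[0,0,0],[0,0,0]],"hand":[0,0,0,0,0,0,0,0]}'
```

```text
clock: 9.4
position: [591.7, 119.8, 90.3]
ee_rot: [0.825, -0.565, -0.0, 0.001]
contact_force: [-0.1, 0.5, -0.4]
gripper_width: -0.1
grasp_force: 0.0
clock: 10.4
position: [593.8, 120.7, 75.1]
ee_rot: [0.825, -0.565, -0.0, 0.0]
contact_force: [-0.7, 1.2, 2.8]
gripper_width: 0.3
grasp_force: 1.6
```

```bash
python3 -m creep '{"translation":[[0,0,-0.1],[0,0,-0.2],[0,0,-0.2],[0,0,-0.2]],"delta_rot":[[0,0,0],[0,0,0],[0,0,0],[0,0,0]],"hand":[0,0,0,0]}'
python3 -m creep '{"translation":[[0,0,0.5],[0,0,2],[0,0,5],[-0.3,0.6,9],[-0.3,0.6,12],[-0.3,0.6,12]],"delta_rot":[[0,0,0],[0,0,0],[0,0,0],[0,0,0],[0,0,0],[0,0,0]],"hand":[0,0,0,0,0,0]}'
python3 - <<'E'
from h import *
shot('wrist','w5')
z=load('w5');P=cloud(z);O=np.array([593.9,120.9]);ex=np.array([.932,.362]);ey=np.array([-.362,.932])
x=(P[...,:2]-O)@ex;y=(P[...,:2]-O)@ey
for a,b in((-80,-66),(-62,-45),(-23,-8),(-8,8),(8,23),(45,56),(66,90)):
    m=(abs(x)<10)&(y>a)&(y<b)&(P[...,2]>55)&(P[...,2]<100)
    if m.sum()<5: print(a,'none');continue
    t=m&(P[...,2]>np.percentile(P[m][:,2],95)-3);print(a,m.sum(),'x',x[t].mean().round(1),'ztop',np.percentile(P[m][:,2],[90,98]).round(1))
m=(abs(x)<10)&(P[...,2]>65)&(P[...,2]<85);print('y end',y[m].min(),y[m].max())
j=(x>10)&(x<35)&(abs(abs(y)-33)<7)&(P[...,2]>84)&(P[...,2]<95);print('jaw tip',j.sum(),x[j].mean() if j.any() else None)
E
```

```text
clock: 10.9
position: [595.0, 121.2, 75.0]
ee_rot: [0.825, -0.565, 0.001, -0.001]
contact_force: [-1.7, 0.5, 8.3]
gripper_width: 0.4
grasp_force: 4.2
clock: 11.65
position: [592.5, 127.4, 197.0]
ee_rot: [0.825, -0.565, 0.002, -0.003]
contact_force: [0.2, -0.0, -1.5]
gripper_width: 0.3
grasp_force: 0.0
-80 190 x -0.2 ztop [74.3 75. ]
-62 666 x -0.1 ztop [74.6 75.2]
-23 511 x 0.0 ztop [74.9 75.7]
-8 520 x 0.2 ztop [75.  75.5]
8 447 x 0.4 ztop [74.9 75.5]
45 305 x 0.5 ztop [74.6 75. ]
66 none
y end -70.02907081961098 62.85525200345847
jaw tip 433 20.553331220252456
```

View pics/w5.png

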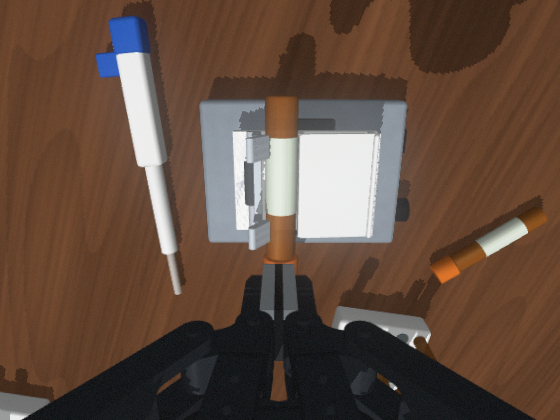

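The picture shows the tube in the clip at columns 267–298, with the jaw arms at (258,148) and (260,235) closed over it. It measures x ≈ 0, top 75 mm all along, and middle at y ≈ -5 mm, so it is seated. The robot is clear.

```bash
python3 -c "from bench import *;print(job_done())"
```

```text
the job is handed in; nothing more can be done
None
```

The tube is clipped fully home in the mixer with the jaw closed over it, by the last wrist-camera measurement. The rack, jar and pipette were left untouched, and the job was handed in at about 12 s; no verdict was returned.

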